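# Bolt the dog-food chest

### The arm

A 6-joint arm with a two-finger parallel gripper is mounted at the origin on the work surface. World frame = base frame: x ahead of the robot, y to its left, z up, the work surface at z = 0. Lengths are in m, angles in rad, forces in N, time in s.
With the tool pointing down it reaches from about 0.275 to 0.75 m from the base axis. Payload 10.2 kg.
Tool frame: the origin (TCP) lies midway between the tips of the shut fingers; the grasp point (between the pads) lies grip_depth behind it (grip_depth is the distance from the TCP to the grasp point, in m); z points along the fingers, y is the line along which they close (so a half turn about z gives the same grasp; the last joint's range is limited). The gripper opens to 88 mm and grips with 3 to 60 N. Pads are 18 mm wide; open, the fingers measure 123 mm over their backs; the gripper's body (75 mm by 187 mm) begins 45 mm behind the grasp point.
Start: joints at [1.102, 0.313, 1.498, -0, 1.331, -0.223], TCP at [0.128, 0.509, 0.217] pointing down, gripper open.
Joint ranges: [-2.94, 2.94], [-0.97, 2.17], [0.19, 2.56], [-1.23, 4.37], [0.02, 3.11], [-2.88, 2.88]. Speed limits (rad/s): [2.39, 2.39, 3.01, 3.14, 3.14, 3.14].

### API

Orientations are given as a unit quaternion [x, y, z, w].
In Python, from rig import sense, get_image, camera_info, sign_off, grip_depth gives the robot as it stands.
- The arm moves only by the shell command python3 -m creep 'ROWS' [FORCE]. ROWS is a JSON object of lists of equal length, an entry for each row: "gripper": the finger opening in m, from 0 to 0.0881; "travel": the shift along the tool's x, y, z in m, a list of three; "roll": the turn about the tool's z in degrees. A call has 1 to 12 rows; each row is the pose to reach, as a shift and turn from the pose commanded when the call began, along the tool's axes at that moment; what a row does not reach only later rows make up. A row lasts 1/12 s, in which the tool goes at most 41.7 mm and 7.16 degrees, less where a joint would pass 70% of its speed; a pose out of reach is approached as far as the arm can. A call with a gripper value outside its range is refused whole. The fingers move at their own pace and stop on an object; FORCE is the grip in N (left out, the last holds). Time passes only in rows, so rows that repeat a pose let the fingers close. It gives the time, the measured TCP pose, the force, the opening and the grip force at its end, in the units of the state.
- sense(): the state, without advancing time (a new reading comes with each control period).
- get_image(name): name is "side" or "top"; returns (picture, depth): 400x640x3 uint8, red, green, blue; 400x640 float32, m along the optical axis (not along the pixel's ray), 0 where there is no reading.
- camera_info(name): a dict with "K" (3x3 intrinsics, pixels), "dist" ([k1, k2, p1, p2, k3] as OpenCV has them; the pictures are not rectified), "cam_to_world" (4x4, takes a point from camera to world coordinates). Camera axes: x right, y up, looking along -z (the intrinsics and any distortion apply to the point x, -y, -z); pixel columns grow to the right and rows downward; lengths in m; the calibration is good to about 2 mm. A picture is of the moment at which its call begins. camera_info takes no time and is no camera call.
- sign_off(): hands the job in; it is judged then, once.
The state is a dict: "t": time; "qpos": joint angles; "joint_vel": joint speeds; "joint_torque": joint torques, N m; "tcp_pos": TCP position; "orientation": TCP orientation; "force": force on the tool from outside, world axes, zero at the start; "ft_torque": the same for the moment, N m; "width": finger opening in m; "gripper_force": force on a finger pad.
Only numpy, scipy, OpenCV 4.12 (cv2) and the standard library are available. Lean on these libraries where they do the work, as an engineer would, in place of code of your own. Each camera call takes 0.05 s, during which the arm holds its last target. There are 200 camera calls.

### The job

Lock the dog-food chest on the counter: with the fingertips, push one of the black pegs round to turn the orange disc until its slot lines up with the steel bar, then push the bar by its blue lug through the slot and into the keeper on the hatch until it is fully home. Only push, gently and without gripping or squeezing anything, then take the hand away; everything else on the chest and the counter stays where it is.

Things in the scene. Friction and masses are not known exactly. Their poses are not given: they have to be found in the camera images.
- chest: Fixed sage-green metal chest, 240 mm along its x, 460 along its y, 110 high, flat top; origin at the centre of its underside, z up; yaw within 0.35 rad. The bolt lies along y on the middle of the top (x = 0): the bar slides to +y between two dark guide rails (y -170 to -5 mm, 46 mm wide over both, 21 mm above the top), through the disc (centre at y = 55 mm), into the keeper.
- keeper (a point): Centre of the dark keeper on the cream hatch, level with the bar, chest y = 130 mm. The keeper is 43 mm wide, 30 mm long and rises 20 mm above the chest's top.
- disc (a joint): Turn of the orange disc about the vertical, rad, anticlockwise from above. 0 or 3.14: slot along the chest's y, the bar can pass (at 0 peg A points along the chest's +x). Stops at -0.3 and 3.44. Starts from 0.5 to 2.64, stays where left, friction 0.1 N m (3 N at a peg). Within about 0.1 rad the tapered nose centres the disc itself; farther off the bar is blocked.
- disc_top (a point): Centre of the orange disc's upper face, 17 mm above the chest's top. The disc is 100 mm across; its slot, 25 mm wide, 14 mm deep with a black floor, runs right across along this point's y; x points to peg A. Two round black pegs, 14 mm thick and 28 mm tall, stand on it 38 mm either side of the centre, on the line square to the slot.
- peg_a (a point): Centre of the top of peg A on the disc, 45 mm above the chest's top (the peg reaches 28 mm down from here to the disc).
- peg_b (a point): Centre of the top of peg B, on the other side of the disc, of the same size as peg A.
- bar (a joint): How far the steel bar (18 mm wide, nose tapered to 10 mm, top 15 mm above the chest's top) is pushed along the chest's +y, m: 0 drawn back, nose 28 mm short of the disc's rim; 0.16 fully home against its stop, nose in the keeper. Starts from 0 to 0.02, about 3 N of friction, stays where left.
- lug (a point): Middle of the flat upright rear face of the blue lug on the bar, facing the chest's -y: push here towards +y. 34 mm above the chest's top, at chest y = -195 mm + bar. The lug is 44 mm wide, its top 12 mm above and underside 12 mm below this point; its front slopes. It moves with the bar and stays short of the disc.
- pill_jar: Bystander: small white jar, 42 mm across, 55 mm tall, standing on the far side of the chest's top; origin at the centre of its underside.
- cup: Bystander: small blue cup, 52 mm across, 50 mm tall, standing on the robot's side of the chest's top; origin at the centre of its underside.
- dish: Bystander: small white dish, 64 mm across, 28 mm tall, on the chest's cream hatch; origin at the centre of its underside.
- flask: Bystander: green flask, 70 mm across, 210 mm tall, on the table; origin at the centre of its underside.
- mug: Bystander: orange mug, 80 mm across, 90 mm tall, on the table; origin at the centre of its underside.
- jam_jar: Bystander: amber jar with red lid, 68 mm across, 100 mm tall, on the table; origin at the centre of its underside.
- bowl: Bystander: white bowl, 140 mm across, 50 mm tall, on the table; origin at the centre of its underside.
- screwdriver: Bystander: screwdriver lying on the table, 200 mm long.

How it is judged:
By the outcome, as a careful person would: the job done as asked, in the order asked, and still so for the second after the job is handed in, with the robot touching nothing.
It also fails if it takes over 51 s, if anything falls off the work surface, if the arm or the gripper's body presses on something with over 40 N, if the wrist force passes 120 N, or if a joint passes its speed limit or range.

## Working session

There is one attempt and no reset: what is moved stays moved. The work goes in short steps, Python scripts to look and compute and a shell command to move; the robot and the scene stay as the last step left them, time stands still between calls to the robot, and variables do not carry over. Pictures are saved under pics/ and viewed, at most 12 in all, crops included, and the job is handed in when it is done.

```bash
mkdir -p pics
cat > h.py <<'E'
import numpy as np, cv2
from rig import *
def snap(n,f):
    im,d=get_image(n); cv2.imwrite('pics/'+f+'.png',im[:,:,::-1]); np.savez('pics/'+f+'.npz',im=im,d=d); return im,d
def world(n,d,uv,depth=None):
    c=camera_info(n);K=np.array(c['K']);D=np.array(c['dist']);T=np.array(c['cam_to_world'])
    uv=np.asarray(uv,float).reshape(-1,2)
    p=cv2.undistortPoints(uv[:,None],K,D)[:,0]
    z=np.array([d[int(round(v)),int(round(u))] for u,v in uv])
    P=np.c_[p[:,0]*z,-p[:,1]*z,-z]
    return P@T[:3,:3].T+T[:3,3]
def cloud(n,d):
    vv,uu=np.mgrid[0:d.shape[0],0:d.shape[1]]
    return world(n,d,np.c_[uu.ravel(),vv.ravel()]).reshape(*d.shape,3)
E
python3 - <<'E'
from h import *
print(sense()); print(grip_depth)
for n in('side','top'):
    snap(n,n+'0'); print(n,np.round(camera_info(n)['cam_to_world'],3).tolist())
E
```

```text
{'t': 0.0, 'qpos': array([ 1.10164117e+00,  3.13433854e-01,  1.49843839e+00,  1.23260960e-05,
        1.33100250e+00, -2.23416215e-01]), 'joint_vel': array([ 0.0011044 , -0.00049614,  0.00114307,  0.00066191,  0.00150171,
       -0.00055041]), 'joint_torque': array([ 3.51389599e-04, -4.02212548e+01, -2.52275777e+01,  6.95604994e-02,
        3.51730536e-02, -8.53434290e-05]), 'tcp_pos': array([0.12760742, 0.50897147, 0.21646886]), 'orientation': array([ 1.22561978e-01,  9.92460654e-01, -6.00962436e-04, -2.23205741e-04]), 'force': array([-0.0618156 ,  0.30901709, -0.05718177]), 'ft_torque': array([-0.00541558, -0.00572749, -0.0187725 ]), 'gripper_force': 0.0, 'width': 0.08788906767682944}
0.0187
side [[0.953, 0.169, -0.251, 0.256], [-0.302, 0.467, -0.831, -0.917], [-0.023, 0.868, 0.496, 0.696], [0.0, 0.0, 0.0, 1.0]]
top [[-0.006, 0.983, -0.183, 0.312], [-1.0, -0.003, 0.017, 0.036], [0.017, 0.183, 0.983, 1.367], [0.0, 0.0, 0.0, 1.0]]
```

View pics/top0.png

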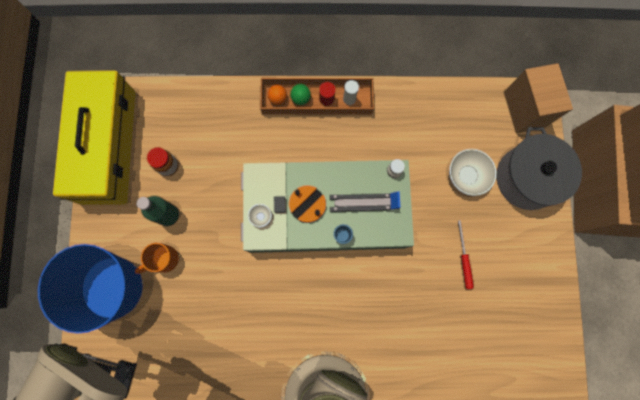

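View pics/side0.png

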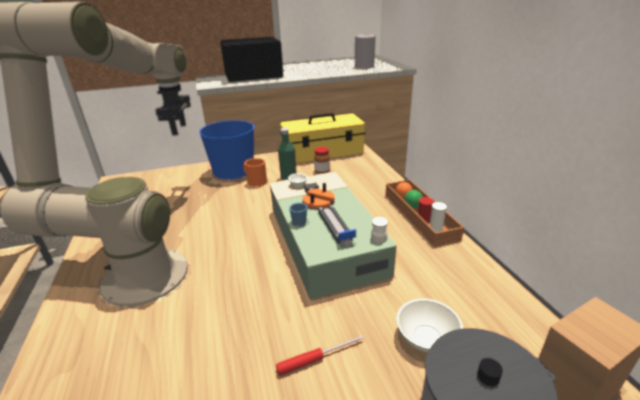

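The top view shows the chest with its +y to the left. The disc is at about (307,204), the lug at (396,201), the cup at (344,235), the pill jar at (397,168) and the dish at (261,215). Next I'll measure these and enlarge the crop.

Run:
```python
from h import *
z=np.load('pics/top0.npz');im,d=z['im'],z['d']
cv2.imwrite('pics/crop0.png',cv2.resize(im[150:260,230:420,::-1],None,fx=4,fy=4,interpolation=cv2.INTER_CUBIC))
P=cloud('top',d)
# chest top
m=(abs(P[...,2]-0.11)<.006)&(P[...,0]>.2)&(P[...,0]<.75)&(abs(P[...,1])<.4)
n,l,s,c=cv2.connectedComponentsWithStats(m.astype(np.uint8)); k=1+np.argmax(s[1:,4]); q=P[l==k]
print(s[k],np.median(q[:,2]))
r=cv2.minAreaRect((q[:,:2]*1000).astype(np.float32)); print(r)
hsv=cv2.cvtColor(im,cv2.COLOR_RGB2HSV)
def blob(h0,h1,box,name,smin=120):
    x0,y0,x1,y1=box; M=np.zeros(d.shape,bool); M[y0:y1,x0:x1]=True
    M&=(hsv[...,0]>=h0)&(hsv[...,0]<=h1)&(hsv[...,1]>smin)
    p=P[M]; print(name,len(p),p.mean(0).round(4),p.min(0).round(4),p.max(0).round(4))
blob(5,18,(280,180,335,225),'disc'); blob(100,125,(385,185,405,215),'lug'); blob(95,125,(330,222,360,250),'cup',80)
for n,b in dict(dish=(245,200,278,232),pill=(385,155,410,180)).items():
    x0,y0,x1,y1=b;p=P[y0:y1,x0:x1].reshape(-1,3);p=p[p[:,2]>.125];print(n,len(p),p.mean(0).round(4),p.min(0).round(4),p.max(0).round(4))
p=P[175:232,280:335].reshape(-1,3);g=p[p[:,2]>.138];print('pegs',g.round(3).tolist())
```

```text
[  241   159   173    91 11159] 0.11063679612175359
((525.4326171875, -3.7340087890625), (241.1389923095703, 464.2537536621094), 1.4015913009643555)
disc 807 [0.5212 0.0477 0.1314] [ 0.3119 -0.0006  0.1037] [0.5712 0.0967 1.3674]
lug 145 [ 0.5269 -0.1849  0.1481] [ 0.507  -0.1948  0.1326] [ 0.5485 -0.1743  0.1623]
cup 239 [ 0.4396 -0.0469  0.1331] [ 0.3119 -0.0661  0.1091] [0.4606 0.0356 1.3674]
dish 308 [0.4932 0.1661 0.1613] [0.3119 0.0356 0.125 ] [0.5317 0.207  1.3674]
pill 240 [ 0.6089 -0.1846  0.1771] [ 0.3119 -0.2102  0.1258] [0.6355 0.0356 1.3674]
pegs [[0.312, 0.036, 1.367], [0.312, 0.036, 1.367], [0.312, 0.036, 1.367], [0.312, 0.036, 1.367], [0.556, 0.079, 0.156], [0.556, 0.077, 0.156], [0.556, 0.074, 0.157], [0.556, 0.071, 0.159], [0.554, 0.082, 0.156], [0.554, 0.079, 0.157], [0.553, 0.077, 0.158], [0.554, 0.074, 0.156], [0.554, 0.072, 0.154], [0.552, 0.082, 0.151], [0.552, 0.08, 0.153], [0.551, 0.077, 0.158], [0.552, 0.074, 0.153], [0.551, 0.072, 0.156], [0.551, 0.069, 0.157], [0.549, 0.082, 0.154], [0.548, 0.079, 0.158], [0.549, 0.077, 0.152], [0.548, 0.074, 0.155], [0.54
[... 390 characters left out ...]
0.027, 0.159], [0.5, 0.024, 0.156], [0.5, 0.022, 0.155], [0.5, 0.019, 0.155], [0.498, 0.027, 0.154], [0.497, 0.024, 0.16], [0.497, 0.022, 0.157], [0.497, 0.019, 0.158], [0.498, 0.017, 0.153], [0.495, 0.027, 0.159], [0.494, 0.024, 0.16], [0.495, 0.022, 0.155], [0.495, 0.019, 0.158], [0.495, 0.017, 0.154], [0.492, 0.027, 0.157], [0.492, 0.024, 0.159], [0.493, 0.022, 0.151], [0.492, 0.019, 0.159], [0.492, 0.027, 0.139], [0.49, 0.024, 0.152], [0.491, 0.022, 0.147], [0.492, 0.019, 0.142], [0.312, 0.036, 1.367], [0.312, 0.036, 1.367], [0.312, 0.036, 1.367], [0.312, 0.036, 1.367], [0.452, -0.022, 0.161], [0.449, -0.022, 0.164], [0.447, -0.022, 0.158], [0.444, -0.019, 0.161], [0.445, -0.022, 0.157]]
```

View pics/crop0.png

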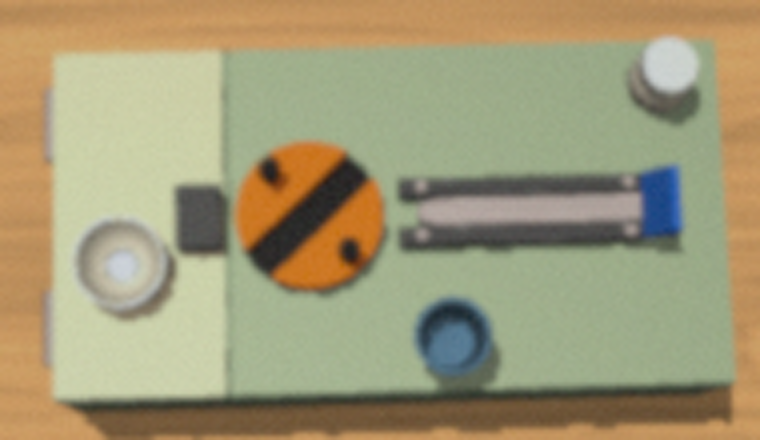

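The pegs are at world (0.551, 0.0755) and (0.497, 0.022). That puts the disc at about 0.75 rad, with peg A on the far/left side and chest yaw about 1.4°. I'll push peg A towards -y with closed fingers, turning the disc clockwise to 0. First I raise the hand and travel over.

```bash
python3 -m creep '{"gripper":[0,0,0,0,0,0,0,0,0,0,0,0],"travel":[[0,0,-0.03],[0,0,-0.06],[-0.04,-0.02,-0.06],[-0.514,-0.28,-0.06],[-0.514,-0.28,-0.06],[-0.514,-0.28,-0.06],[-0.514,-0.28,-0.06],[-0.514,-0.28,-0.06],[-0.514,-0.28,-0.06],[-0.514,-0.28,-0.06],[-0.514,-0.28,-0.06],[-0.514,-0.28,-0.06]],"roll":[0,0,-5,-10,-15.5,-15.5,-15.5,-15.5,-15.5,-15.5,-15.5,-15.5]}' 3
python3 -c "
from h import *
s=sense();print(s['tcp_pos'],s['orientation'],s['width'],s['force'])"
```

```text
t: 1.1
tcp_pos: [0.4354, 0.2256, 0.2769]
orientation: [-0.012, 1.0, 0.0, -0.0]
force: [0.1, 0.9, -0.2]
width: 0.0104
gripper_force: 0.0
[0.43535997 0.22556572 0.27689891] [-1.22603885e-02  9.99924826e-01  1.21658507e-05 -1.55718082e-04] 0.01040499127821051 [ 0.10391401  0.87329483 -0.15429478]
```

```bash
python3 -m creep '{"gripper":[0,0,0,0,0,0,0],"travel":[[-0.03,-0.03,0],[-0.06,-0.06,0],[-0.09,-0.085,0],[-0.1,-0.095,0.01],[-0.1,-0.095,0.02],[-0.1,-0.095,0.02],[-0.1,-0.095,0.02]],"roll":[0,0,0,0,0,0,0]}' 3
python3 - <<'E'
from h import *
s=sense();im,d=snap('top','top1')
c,sn=np.cos(.0245),np.sin(.0245)
v=s['tcp_pos'][:2]-np.array([.524,.0495]);print(s['tcp_pos'],'chest rel disc',v[0]*c+v[1]*sn,-v[0]*sn+v[1]*c)
snap('side','side1')
cv2.imwrite('pics/s1.png',cv2.resize(cv2.imread('pics/side1.png')[60:300,220:440],None,fx=2.5,fy=2.5))
E
```

```text
t: 1.68
tcp_pos: [0.5354, 0.1359, 0.2565]
orientation: [-0.013, 1.0, 0.0, -0.001]
force: [0.0, -0.5, 0.5]
width: 0.0002
gripper_force: 0.0
[0.53544328 0.13589134 0.25649528] chest rel disc 0.013556221012541492 0.08608508473138228
```

View pics/s1.png

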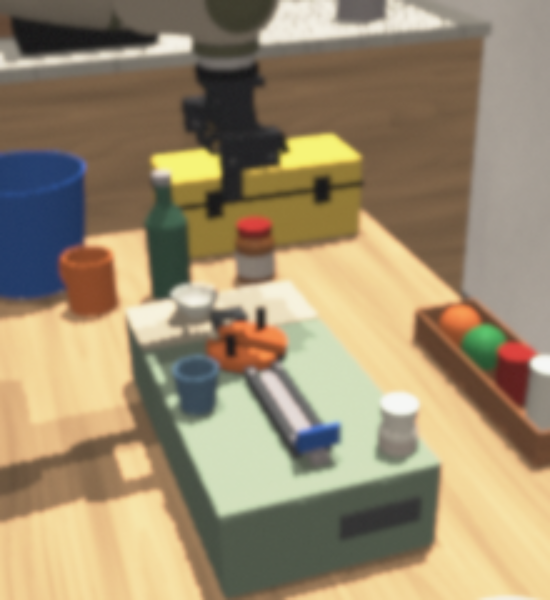

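The view shows the closed fingers hovering clear above the hatch. Peg A is standing at about (260,318) in the crop, with nothing nearby. Now I go down beside peg A on its +y side.

```bash
python3 -m creep '{"gripper":[0,0,0,0,0,0,0,0,0],"travel":[[-0.022,-0.022,0.01],[-0.022,-0.022,0.04],[-0.022,-0.022,0.07],[-0.022,-0.022,0.09],[-0.022,-0.022,0.105],[-0.022,-0.022,0.113],[-0.022,-0.022,0.118],[-0.022,-0.022,0.118],[-0.022,-0.022,0.118]],"roll":[0,0,0,0,0,0,0,0,0]}' 3
python3 - <<'E'
from h import *
s=sense()
c,sn=np.cos(.0245),np.sin(.0245)
v=s['tcp_pos'][:2]-np.array([.524,.0495]);print(s['tcp_pos'],'chest rel disc',v[0]*c+v[1]*sn,-v[0]*sn+v[1]*c,s['force'])
E
```

```text
t: 2.53
tcp_pos: [0.5595, 0.1137, 0.1401]
orientation: [-0.013, 1.0, -0.0, 0.001]
force: [-0.9, 0.2, 0.4]
width: 0.0006
gripper_force: 0.0
[0.55948607 0.11372359 0.14010534] chest rel disc 0.03704873762150666 0.06333499907589812 [-0.85922313  0.17350917  0.4484502 ]
```

```bash
python3 -m creep '{"gripper":[0,0,0,0,0,0,0,0,0,0,0,0],"travel":[[0,-0.004,0],[0,-0.008,0],[0,-0.012,0],[0,-0.015,0],[0,-0.018,0],[0,-0.021,0],[0,-0.024,0],[0,-0.027,0],[0,-0.030,0],[0,-0.033,0],[0,-0.035,0],[0,-0.035,0]],"roll":[0,0,0,0,0,0,0,0,0,0,0,0]}' 3
cat > look.py <<'E'
import sys
from h import *
f=sys.argv[1]; s=sense(); im,d=snap('top',f)
c,sn=np.cos(.0245),np.sin(.0245)
def ch(p): v=np.asarray(p)[...,:2]-np.array([.524,.0495]); return np.stack([v[...,0]*c+v[...,1]*sn,-v[...,0]*sn+v[...,1]*c],-1)
print('tcp rel disc',ch(s['tcp_pos']).round(4),s['tcp_pos'][2].round(4),s['force'].round(1))
P=cloud('top',d); q=ch(P); m=(P[...,2]>.15)&(P[...,2]<.165)&(np.hypot(q[...,0],q[...,1])<.048)&(np.hypot(q[...,0],q[...,1])>.028)
n,l,st,ce=cv2.connectedComponentsWithStats(m.astype(np.uint8))
for k in range(1,n):
    if st[k,4]>6: w=q[l==k].mean(0); print('peg?',st[k,4],w.round(4),np.degrees(np.arctan2(w[1],w[0])).round(1))
cv2.imwrite('pics/'+f+'c.png',cv2.resize(im[150:260,230:420,::-1],None,fx=4,fy=4,interpolation=cv2.INTER_CUBIC))
E
python3 look.py push1
```

```text
t: 3.53
tcp_pos: [0.5601, 0.078, 0.139]
orientation: [-0.012, 1.0, -0.0, -0.0]
force: [0.6, -0.3, -0.2]
width: 0.0004
gripper_force: 0.0
tcp rel disc [0.0367 0.0276] 0.139 [ 0.6 -0.3 -0.2]
peg? 12 [-0.0272 -0.029 ] -133.2
```

View pics/push1c.png

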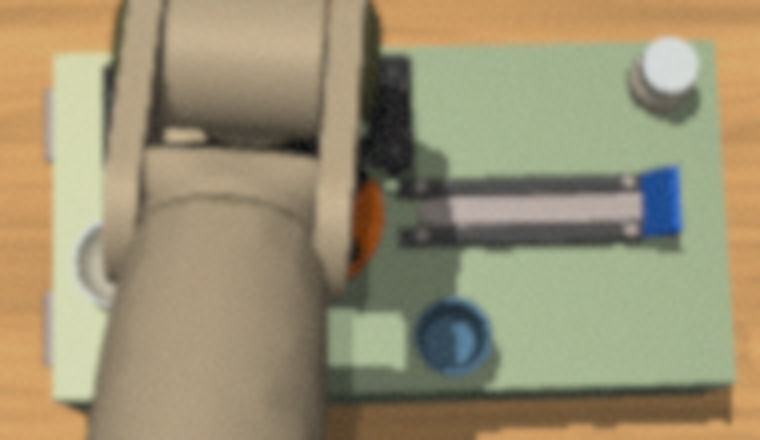

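The top camera is blocked by the arm, and the wrist shows no force. I'll check the side view.

Run:
```python
from h import *
im,d=snap('side','side2')
cv2.imwrite('pics/s2.png',cv2.resize(im[150:260,265:385,::-1],None,fx=5,fy=5,interpolation=cv2.INTER_CUBIC))
```

```text
(no output)
```

View pics/s2.png

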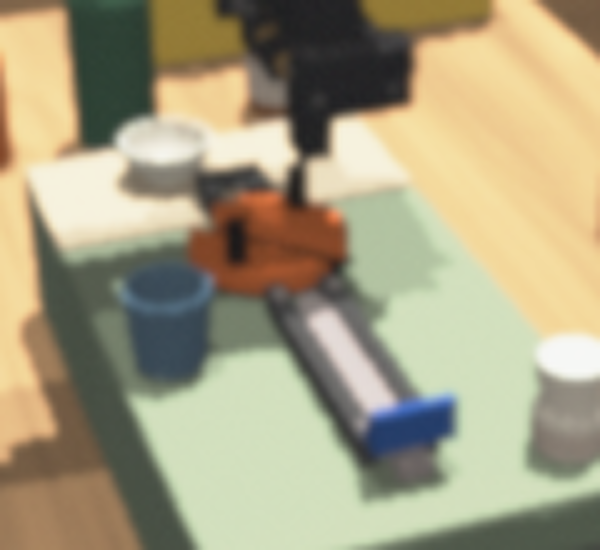

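Run:
```python
from h import *
z=np.load('pics/side2.npz');im,d=z['im'],z['d']
P=cloud('side',d)
for v in range(170,192,2):
    print(v,[ (u,*(P[v,u]*1000).round().astype(int).tolist(),int(im[v,u].sum())) for u in (322,324,326,328)])
s=sense();T=np.linalg.inv(np.array(camera_info('side')['cam_to_world']));q=T[:3,:3]@s['tcp_pos']+T[:3,3];K=np.array(camera_info('side')['K'])
print(cv2.projectPoints(np.array([[q[0],-q[1],-q[2]]]),np.zeros(3),np.zeros(3),K,np.array(camera_info('side')['dist']))[0])
```

```text
170 [(322, 548, 87, 195, 218), (324, 527, -3, 239, 104), (326, 532, -7, 240, 117), (328, 539, -4, 237, 156)]
172 [(322, 549, 92, 185, 180), (324, 528, 0, 231, 105), (326, 531, -9, 234, 111), (328, 538, -7, 232, 118)]
174 [(322, 549, 93, 178, 407), (324, 550, 74, 187, 124), (326, 531, -8, 228, 105), (328, 537, -8, 227, 110)]
176 [(322, 582, 208, 111, 515), (324, 550, 76, 179, 141), (326, 552, 62, 185, 105), (328, 560, 65, 182, 112)]
178 [(322, 577, 190, 113, 587), (324, 550, 76, 172, 187), (326, 553, 64, 177, 112), (328, 560, 65, 175, 109)]
180 [(322, 573, 180, 111, 683), (324, 550, 76, 165, 393), (326, 554, 69, 168, 156), (328, 559, 64, 169, 212)]
182 [(322, 569, 165, 111, 623), (324, 552, 85, 153, 372), (326, 581, 159, 111, 396), (328, 588, 157, 111, 562)]
184 [(322, 543, 75, 152, 418), (324, 547, 69, 155, 167), (326, 555, 71, 152, 454), (328, 583, 142, 112, 645)]
186 [(322, 542, 72, 147, 303), (324, 548, 70, 147, 124), (326, 554, 71, 145, 444), (328, 256, -917, 696, 647)]
188 [(322, 543, 77, 137, 215), (324, 547, 69, 140, 113), (326, 554, 72, 138, 427), (328, 575, 117, 111, 635)]
190 [(322, 544, 83, 127, 183), (324, 546, 67, 135, 113), (326, 554, 70, 132, 291), (328, 562, 76, 127, 453)]
[[[327.05728624 186.42838901]]]
```

Run:
```python
from h import *
z=np.load('pics/side1.npz');im,d=z['im'],z['d']
P=cloud('side',d)
def proj(p):
    c=camera_info('side');T=np.linalg.inv(np.array(c['cam_to_world']));q=T[:3,:3]@np.array(p)+T[:3,3]
    return cv2.projectPoints(np.array([[q[0],-q[1],-q[2]]]),np.zeros(3),np.zeros(3),np.array(c['K']),np.array(c['dist']))[0].ravel()
print(proj([.5354,.1359,.2565]))
for v in range(126,150,2):
    print(v,[ (u,*(P[v,u]*1000).round().astype(int).tolist(),int(im[v,u].sum())) for u in (309,311,313,315)])
```

```text
[313.05526314 146.16683444]
126 [(309, 504, 52, 353, 161), (311, 509, 51, 352, 119), (313, 515, 49, 352, 125), (315, 521, 49, 351, 110)]
128 [(309, 503, 51, 347, 185), (311, 509, 50, 347, 106), (313, 515, 49, 346, 107), (315, 521, 51, 345, 119)]
130 [(309, 527, 144, 307, 167), (311, 527, 119, 316, 99), (313, 534, 122, 314, 103), (315, 540, 122, 313, 124)]
132 [(309, 526, 140, 302, 132), (311, 527, 121, 309, 105), (313, 532, 117, 309, 108), (315, 539, 119, 308, 123)]
134 [(309, 527, 145, 294, 130), (311, 527, 122, 302, 109), (313, 532, 119, 302, 106), (315, 539, 121, 301, 122)]
136 [(309, 525, 141, 290, 112), (311, 526, 120, 297, 104), (313, 533, 123, 294, 109), (315, 539, 122, 294, 121)]
138 [(309, 526, 146, 281, 95), (311, 526, 121, 290, 109), (313, 532, 118, 290, 112), (315, 539, 121, 288, 119)]
140 [(309, 636, 581, 102, 105), (311, 256, -917, 696, 140), (313, 534, 128, 280, 151), (315, 665, 585, 97, 180)]
142 [(309, 632, 565, 99, 199), (311, 645, 580, 92, 277), (313, 653, 576, 92, 287), (315, 663, 581, 89, 304)]
144 [(309, 633, 570, 88, 230), (311, 644, 580, 83, 317), (313, 653, 579, 82, 323), (315, 662, 579, 81, 326)]
146 [(309, 633, 574, 77, 259), (311, 643, 578, 74, 320), (313, 653, 580, 72, 326), (315, 662, 579, 71, 328)]
148 [(309, 634, 579, 66, 316), (311, 643, 577, 65, 323), (313, 652, 579, 63, 327), (315, 637, 489, 100, 345)]
```

Both frames show the real fingertips about 26 mm above the reported TCP (visible tip at z 0.165 against a TCP of 0.139). The fingers passed over the peg without touching it. I'll back off, go 26 mm lower and push again.

```bash
python3 -m creep '{"gripper":[0,0,0,0,0,0,0,0,0,0,0],"travel":[[0,0.02,0],[0,0.036,0],[0,0.036,0],[0,0.036,0.006],[0,0.036,0.012],[0,0.036,0.017],[0,0.036,0.021],[0,0.036,0.024],[0,0.036,0.026],[0,0.036,0.026],[0,0.036,0.026]],"roll":[0,0,0,0,0,0,0,0,0,0,0]}' 3
python3 - <<'E'
from h import *
im,d=snap('side','side3')
cv2.imwrite('pics/s3.png',cv2.resize(im[150:260,265:385,::-1],None,fx=5,fy=5,interpolation=cv2.INTER_CUBIC))
P=cloud('side',d)
q=P[160:195,312:340].reshape(-1,3);q=q[(q[:,1]<.135)&(q[:,1]>.088)&(q[:,0]>.54)&(q[:,0]<.58)&(q[:,2]>.13)]
print(len(q),q.min(0),q.max(0))
E
```

```text
t: 4.55
tcp_pos: [0.5592, 0.1143, 0.113]
orientation: [-0.012, 1.0, -0.0, 0.0]
force: [-0.7, 0.4, -0.4]
width: 0.0005
gripper_force: 0.0
63 [0.54049906 0.09330572 0.1304048 ] [0.56814104 0.12871486 0.2232961 ]
```

View pics/s3.png

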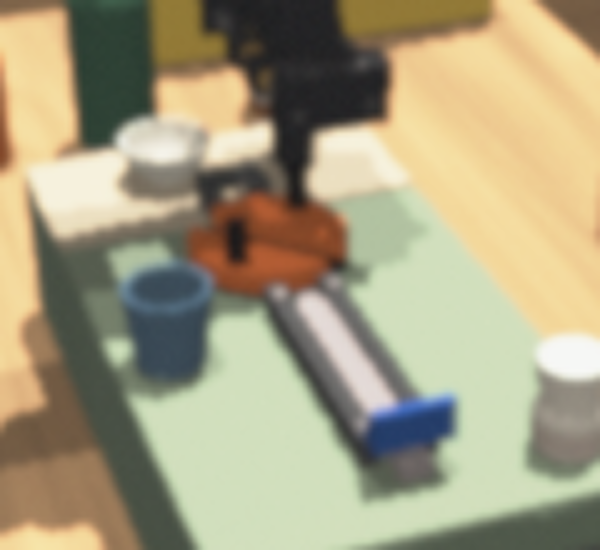

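The fingers are now low behind peg A, at about (295,180) in the crop. Pushing.

```bash
python3 -m creep '{"gripper":[0,0,0,0,0,0,0,0,0,0,0,0],"travel":[[0,-0.004,0],[0,-0.008,0],[0,-0.012,0],[0,-0.015,0],[0,-0.018,0],[0,-0.021,0],[0,-0.024,0],[0,-0.027,0],[0,-0.030,0],[0,-0.033,0],[0,-0.036,0],[0,-0.036,0]],"roll":[0,0,0,0,0,0,0,0,0,0,0,0]}' 3
python3 look.py push2
python3 - <<'E'
from h import *
im,d=snap('side','side4')
cv2.imwrite('pics/s4.png',cv2.resize(im[150:260,265:385,::-1],None,fx=5,fy=5,interpolation=cv2.INTER_CUBIC))
P=cloud('side',d); q=P[190:210,305:320].reshape(-1,3); q=q[q[:,2]>.133]; print('pegB',len(q),q.mean(0).round(4))
q0=cloud('side',np.load('pics/side3.npz')['d'])[190:210,305:320].reshape(-1,3);q0=q0[q0[:,2]>.133]; print('before',len(q0),q0.mean(0).round(4))
E
```

```text
t: 5.6
tcp_pos: [0.5608, 0.0785, 0.1136]
orientation: [-0.012, 1.0, 0.0, 0.001]
force: [2.1, 2.8, 0.6]
width: 0.0003
gripper_force: 1.6
tcp rel disc [0.0375 0.0281] 0.1136 [2.1 2.8 0.6]
pegB 55 [ 0.4722 -0.0056  0.1603]
before 59 [ 0.4764 -0.0314  0.168 ]
```

View pics/s4.png

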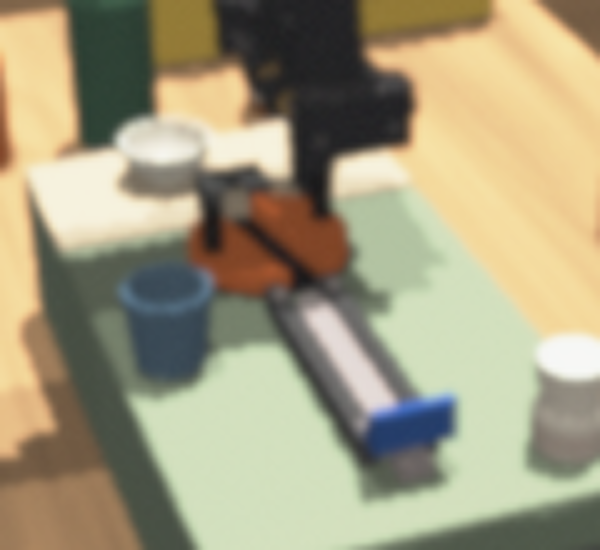

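The disc has turned and the slot now runs nearly along the bar, with peg B at about (212,220). I'll work out the remaining angle from peg B.

```bash
python3 - <<'E'
from h import *
c,sn=np.cos(.0245),np.sin(.0245)
for f in('side0','side3','side4'):
    P=cloud('side',np.load(f'pics/{f}.npz')['d'])[180:212,298:322].reshape(-1,3)
    v=P[:,:2]-np.array([.524,.0495]); q=np.c_[v[:,0]*c+v[:,1]*sn,-v[:,0]*sn+v[:,1]*c]
    r=np.hypot(*q.T); m=(P[:,2]>.137)&(P[:,2]<.158)&(r<.05)&(r>.02); w=q[m]
    print(f,m.sum(),np.median(w,0).round(4))
E
python3 - <<'E'
from h import *
im=np.load('pics/push2.npz')['im']
E
```

```text
side0 38 [-0.0308 -0.0314]
side3 35 [-0.031  -0.0311]
side4 33 [-0.0412 -0.0116]
```

There are about 0.18 rad left, roughly 7 mm more.

```bash
python3 -m creep '{"gripper":[0,0,0,0,0,0,0,0,0,0,0,0],"travel":[[0,-0.002,0],[0,-0.004,0],[0,-0.006,0],[0,-0.007,0],[0,-0.007,0],[0,0.005,0],[0,0.02,0],[0,0.02,-0.01],[0,0.02,-0.04],[0,0.02,-0.08],[0,0.05,-0.1],[0,0.08,-0.1]],"roll":[0,0,0,0,0,0,0,0,0,0,0,0]}' 3
python3 -m creep '{"gripper":[0,0,0,0,0,0],"travel":[[0.03,0.03,0],[0.06,0.06,0],[0.09,0.09,0],[0.11,0.1,0],[0.11,0.1,0],[0.11,0.1,0]],"roll":[0,0,0,0,0,0]}' 3
python3 look.py after1
```

```text
t: 6.7
tcp_pos: [0.5596, 0.1582, 0.2189]
orientation: [-0.011, 1.0, -0.0, 0.004]
force: [0.9, 0.1, 0.4]
width: 0.0003
gripper_force: 0.0
t: 7.2
tcp_pos: [0.4449, 0.256, 0.2139]
orientation: [-0.013, 1.0, -0.0, 0.0]
force: [-0.0, -1.1, 0.9]
width: 0.0007
gripper_force: 0.0
tcp rel disc [-0.074   0.2084] 0.2139 [-0.  -1.1  0.9]
peg? 22 [ 0.0376 -0.0001] -0.2
peg? 25 [-0.0378 -0.0005] -179.2
```

View pics/after1c.png

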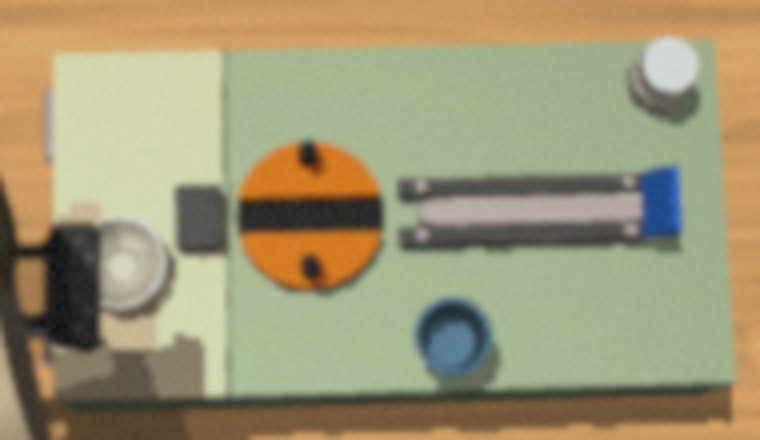

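The disc is aligned at about 0 rad (peg A at -0.2°), and nothing else has moved. Next I travel to behind the lug.

```bash
python3 -m creep '{"gripper":[0,0,0,0,0,0,0,0,0,0,0,0],"travel":[[-0.005,-0.035,0],[-0.01,-0.07,0],[-0.016,-0.11,0],[-0.022,-0.15,0],[-0.028,-0.19,0],[-0.034,-0.23,0],[-0.04,-0.27,0],[-0.046,-0.31,0],[-0.052,-0.35,0],[-0.058,-0.39,0],[-0.064,-0.43,0],[-0.07,-0.46,0]],"roll":[0,0,0,0,0,0,0,0,0,0,0,0]}' 3
python3 -m creep '{"gripper":[0,0,0,0],"travel":[[0,-0.02,0],[0,-0.03,0],[0,-0.03,0],[0,-0.03,0]],"roll":[0,0,0,0]}' 3
python3 look.py after2
```

```text
t: 8.25
tcp_pos: [0.5266, -0.2072, 0.2128]
orientation: [-0.011, 1.0, -0.0, -0.0]
force: [0.7, -0.3, 0.2]
width: 0.0006
gripper_force: 0.0
t: 8.58
tcp_pos: [0.5275, -0.2325, 0.2129]
orientation: [-0.012, 1.0, 0.0, -0.0]
force: [1.0, 1.1, -1.2]
width: 0.0006
gripper_force: 0.0
tcp rel disc [-0.0034 -0.282 ] 0.2129 [ 1.   1.1 -1.2]
peg? 21 [ 0.0377 -0.0002] -0.2
peg? 24 [-0.0376 -0.0003] -179.5
```

```bash
python3 -m creep '{"gripper":[0,0,0,0,0,0,0,0,0,0],"travel":[[-0.003,0,0.02],[-0.003,0,0.05],[-0.003,0,0.07],[-0.003,0,0.082],[-0.003,0,0.09],[-0.003,0,0.095],[-0.003,0,0.098],[-0.003,0,0.1],[-0.003,0,0.1],[-0.003,0,0.1]],"roll":[0,0,0,0,0,0,0,0,0,0]}' 3
python3 - <<'E'
from h import *
im,d=snap('side','side5')
cv2.imwrite('pics/s5.png',cv2.resize(im[150:290,265:415,::-1],None,fx=4,fy=4,interpolation=cv2.INTER_CUBIC))
P=cloud('side',d)[170:270,300:400].reshape(-1,3)
q=P[(P[:,1]<-.2)&(P[:,1]>-.27)&(abs(P[:,0]-.53)<.03)&(P[:,2]>.128)&(P[:,2]<.19)];print(len(q),q.min(0),q.max(0))
E
```

```text
t: 9.47
tcp_pos: [0.5309, -0.2325, 0.1136]
orientation: [-0.012, 1.0, -0.0, 0.0]
force: [-1.1, -0.4, 0.3]
width: 0.0004
gripper_force: 0.0
87 [ 0.51968837 -0.25023264  0.13606702] [ 0.53910643 -0.21649448  0.1830128 ]
```

View pics/s5.png

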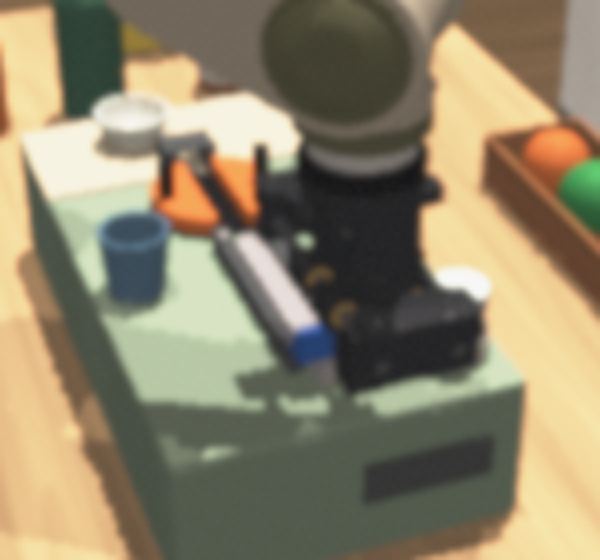

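The fingers are behind the lug at the right height (tip z about 0.137), and the body is well above the jar. Pushing.

```bash
python3 -m creep '{"gripper":[0,0,0,0,0,0,0,0,0,0,0,0],"travel":[[0,0.005,0],[0,0.010,0],[0,0.015,0],[0,0.020,0],[0,0.024,0],[0,0.028,0],[0,0.032,0],[0,0.036,0],[0,0.040,0],[0,0.044,0],[0,0.048,0],[0,0.052,0]],"roll":[0,0,0,0,0,0,0,0,0,0,0,0]}' 3
python3 -m creep '{"gripper":[0,0,0,0,0,0,0,0,0,0,0,0],"travel":[[0,0.004,0],[0,0.008,0],[0,0.012,0],[0,0.016,0],[0,0.02,0],[0,0.024,0],[0,0.028,0],[0,0.032,0],[0,0.036,0],[0,0.040,0],[0,0.044,0],[0,0.048,0]],"roll":[0,0,0,0,0,0,0,0,0,0,0,0]}' 3
python3 look.py bar1
```

```text
t: 10.52
tcp_pos: [0.5295, -0.1801, 0.1131]
orientation: [-0.012, 1.0, -0.0, 0.0]
force: [0.6, -2.9, 1.0]
width: 0.0004
gripper_force: 1.6
t: 11.52
tcp_pos: [0.5283, -0.1321, 0.1131]
orientation: [-0.012, 1.0, -0.0, 0.0]
force: [2.8, -2.7, 0.3]
width: 0.0008
gripper_force: 1.6
tcp rel disc [-1.000e-04 -1.816e-01] 0.1131 [ 2.8 -2.7  0.3]
peg? 23 [ 0.0378 -0.0004] -0.6
peg? 24 [-0.0376 -0.0004] -179.4
```

```bash
python3 -m creep '{"gripper":[0,0,0,0,0,0,0,0,0,0,0,0],"travel":[[0,0.004,0],[0,0.008,0],[0,0.012,0],[0,0.016,0],[0,0.02,0],[0,0.024,0],[0,0.028,0],[0,0.032,0],[0,0.036,0],[0,0.040,0],[0,0.044,0],[0,0.048,0]],"roll":[0,0,0,0,0,0,0,0,0,0,0,0]}' 3
python3 -m creep '{"gripper":[0,0,0,0,0,0,0,0],"travel":[[0,0.004,0],[0,0.008,0],[0,0.012,0],[0,0.016,0],[0,0.019,0],[0,0.022,0],[0,0.024,0],[0,0.024,0]],"roll":[0,0,0,0,0,0,0,0]}' 3
python3 -c "
import runpy,sys;sys.argv=['look.py','bar2'];runpy.run_path('look.py')"
```

```text
t: 12.57
tcp_pos: [0.5271, -0.084, 0.1131]
orientation: [-0.012, 1.0, -0.0, 0.0]
force: [2.9, -3.4, 0.5]
width: 0.0002
gripper_force: 1.6
t: 13.23
tcp_pos: [0.5262, -0.0599, 0.1129]
orientation: [-0.013, 1.0, 0.0, -0.0]
force: [0.9, 0.3, 0.8]
width: 0.0003
gripper_force: 0.3
tcp rel disc [-0.0005 -0.1094] 0.1129 [0.9 0.3 0.8]
peg? 22 [ 0.0379 -0.0002] -0.2
peg? 23 [-0.0378 -0.0002] -179.7
```

Now about 5 mm remains. I'll creep in 1 mm per row and watch for the force rise at the stop.

```bash
python3 -m creep '{"gripper":[0,0,0,0],"travel":[[0,0.001,0],[0,0.002,0],[0,0.003,0],[0,0.004,0]],"roll":[0,0,0,0]}' 3; python3 -m creep '{"gripper":[0,0],"travel":[[0,0.001,0],[0,0.002,0]],"roll":[0,0]}' 3;python3 -m creep '{"gripper":[0,0],"travel":[[0,0.001,0],[0,0.001,0]],"roll":[0,0]}' 3
```

```text
t: 13.62
tcp_pos: [0.526, -0.0567, 0.1128]
orientation: [-0.012, 1.0, -0.0, -0.001]
force: [-1.2, -9.5, -1.7]
width: 0.0006
gripper_force: 5.1
t: 13.78
tcp_pos: [0.526, -0.0566, 0.1129]
orientation: [-0.012, 1.0, -0.002, -0.0]
force: [-1.9, -20.6, -2.0]
width: 0.0006
gripper_force: 10.0
t: 13.95
tcp_pos: [0.526, -0.0566, 0.1129]
orientation: [-0.012, 1.0, -0.003, -0.0]
force: [-3.8, -21.5, -2.2]
width: 0.0003
gripper_force: 10.4
```

The bar is against its stop: the force rose to 21 N with no motion, at a position consistent with 0.16. I'll back off, lift and check.

```bash
python3 -m creep '{"gripper":[0,0,0,0,0,0,0,0,0,0,0,0],"travel":[[0,-0.003,0],[0,-0.012,0],[0,-0.025,0],[0,-0.03,0],[0,-0.03,-0.02],[0,-0.03,-0.05],[0,-0.03,-0.09],[0,-0.05,-0.12],[0,-0.09,-0.13],[0,-0.13,-0.13],[0,-0.17,-0.13],[0,-0.21,-0.13]],"roll":[0,0,0,0,0,0,0,0,0,0,0,0]}' 3
python3 -m creep '{"gripper":[0,0,0,0,0],"travel":[[0,-0.03,0],[0,-0.05,0],[0,-0.06,0],[0,-0.06,0],[0,-0.06,0]],"roll":[0,0,0,0,0]}' 3
python3 look.py fin
python3 - <<'E'
from h import *
z=np.load('pics/fin.npz');im,d=z['im'],z['d'];h=cv2.cvtColor(im,cv2.COLOR_RGB2HSV);P=cloud('top',d)
z0=np.load('pics/top0.npz');h0=cv2.cvtColor(z0['im'],cv2.COLOR_RGB2HSV);P0=cloud('top',z0['d'])
for H,Q in((h0,P0),(h,P)):
    m=(H[...,0]>105)&(H[...,0]<125)&(H[...,1]>150)&(Q[...,2]>.12)&(Q[...,2]<.17)&(Q[...,0]>.49)&(Q[...,0]<.56)&(abs(Q[...,1])<.25); print(m.sum(),Q[m].mean(0).round(4),Q[m].min(0).round(4))
E
```

```text
t: 14.95
tcp_pos: [0.5311, -0.2655, 0.2433]
orientation: [-0.012, 1.0, 0.0, 0.0]
force: [1.7, 0.7, 1.2]
width: 0.0004
gripper_force: 0.0
t: 15.37
tcp_pos: [0.5329, -0.3228, 0.2428]
orientation: [-0.012, 1.0, 0.0, -0.0]
force: [-0.6, 0.0, 0.4]
width: 0.0003
gripper_force: 0.0
tcp rel disc [-2.000e-04 -3.724e-01] 0.2428 [-0.6  0.   0.4]
peg? 22 [ 0.0377 -0.0005] -0.8
peg? 25 [-0.0379 -0.0005] -179.2
120 [ 0.5267 -0.1848  0.1486] [ 0.507  -0.1939  0.1326]
118 [ 0.523  -0.0314  0.1487] [ 0.5038 -0.0434  0.1259]
```

View pics/finc.png

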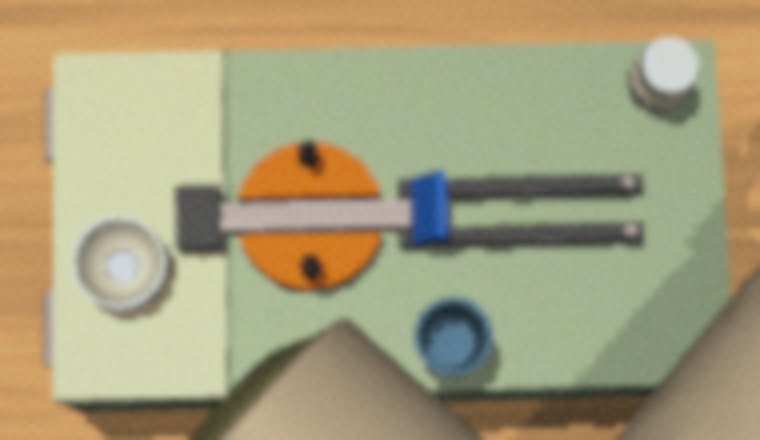

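The bar runs through the disc into the keeper, the lug has moved about 153 mm to its stop, and the cup, jar and dish are where they were. The hand is clear.

```bash
python3 -c "from rig import *;print(sign_off())"
```

```text
the job is handed in; nothing more can be done
None
```

The chest is locked: the disc is turned to about 0 rad, the bar is home against its stop in the keeper, the hand is clear, nothing else was seen to move, and the job was handed in at about 15 s.

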